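# Park the index plunger and set the length stop off a sample bar

### The arm

A 7-joint arm with a two-finger parallel gripper is mounted at the origin on the work surface. World frame = base frame: x ahead of the robot, y to its left, z up, the work surface at z = 0. Lengths are in m, angles in degrees, forces in N, time in s.
With the tool pointing down it reaches from about 0.35 to 0.775 m from the base axis. Payload 3.1 kg.
Tool frame: the origin (TCP) lies between the finger pads; the fingertips stand 19 mm ahead of it and the grasp point (between the pads) is the TCP (arm.tips_ahead is the distance from the TCP to the fingertips, in m); z points along the fingers, y is the direction in which the jaws open and shut (so a half turn about z gives the same grasp; the last joint's range is limited). The gripper opens to 85 mm and grips with 20 to 120 N. Pads are 22 mm wide; open, the fingers measure 114 mm over their backs; the gripper's body (76 mm by 85 mm) begins 54 mm behind the grasp point. The pads swing forward as they close: fully open they stand 13 mm farther back than shut.
Start: joints at [-75.728, 17.813, 0.802, 86.603, -0.252, 75.585, -1.558], TCP at [0.158, 0.527, 0.25] pointing down, gripper open.
Joint ranges: [-154.91, 154.91], [-16.99, 109.72], [-72.82, 74.43], [7.12, 147.25], [-82.49, 262.49], [11.32, 116.49], [-174.64, 174.64]. Speed limits (degrees/s): [159.86, 159.86, 180, 180, 180, 180, 180].

### API

Orientations are given as a 3x3 rotation matrix whose columns are the frame's x, y, z axes.
In Python, from cell import sense, cams, workorder, arm gives the robot as it stands.
- The arm moves only by the tool arm_command, never from a script. Its argument "motion" is text: rows parted by semicolons, each of 5 numbers parted by spaces: the shift along the tool's x, y, z in m, then the turn about the tool's z in degrees, then the opening, from 0 (shut) to 1 (fully open). A call has 1 to 8 rows; each row is the pose to reach, as a shift and turn from the pose commanded when the call began, along the tool's axes at that moment; what a row does not reach only later rows make up. A row lasts 1/8 s, in which the tool goes at most 62.5 mm and 10.7 degrees, less where a joint would pass 70% of its speed; a pose out of reach is approached as far as the arm can. A call with a gripper value outside its range is refused whole. The fingers move at their own pace and stop on an object; "squeeze" is the grip in N (left out, the last holds). Time passes only in rows, so rows that repeat a pose let the fingers close. It gives the time, the measured TCP pose, the force and the opening at its end, in the units of the state.
- sense(): the state, without advancing time (a new reading comes with each control period).
- cams.snapshot(name): name is "scene" or "side" or "wrist"; returns the picture (400x640x3 uint8, red, green, blue); there is no depth.
- cams.calibration(name): a dict with "fx", "fy", "cx", "cy" (pixels), "pose" (4x4, takes a point from camera to world coordinates); the wrist camera has in their place "tool_from_camera" (4x4, takes a point from camera to tool coordinates, whose origin is the TCP and whose axes are the flange's). Camera axes: x right, y down, z forward; pixel columns grow to the right and rows downward; lengths in m; the calibration is good to about 2 mm. The wrist camera is an equidistant fisheye: a pixel r from the principal point sees the ray r / f radians off the axis. A picture is of the moment at which its call begins: read the wrist's pose just before it. calibration takes no time and is no camera call.
- workorder.close_job(): hands the job in, once; it reports no verdict.
The state is a dict: "time_s": time; "qpos": joint angles; "joint_vel": joint speeds; "effort": joint torques, N m; "eef_pos": TCP position; "ee_rot": TCP orientation; "wrist_force": force on the tool from outside, world axes, zero at the start; "moment": the same for the moment, N m; "finger_gap": finger opening in m.
Only numpy, scipy, OpenCV 4.12 (cv2) and the standard library are available. Lean on these libraries where they do the work, as an engineer would, in place of code of your own. Each camera call takes 0.05 s, during which the arm holds its last target.

### The job

The next bars are an odd length that falls between the index holes, so set the length stop off the sample bar on the gauge: pull the stop's sprung index plunger up, twist its T-handle a quarter turn and let it down into its rest notch so that it stays retracted. Then slide the stop along the rail and press the bar home with it, with a firm push of about 12 N, until the bar sits tight between stop and backstop, and let go. Pull the plunger only as far as it goes, never wrench it in its sleeve, don't ram the bar, and leave everything else where it lies.

Things in the scene. Friction and masses are not known exactly. Their poses are not given: they have to be found in the camera images.
- tee (a point): Middle of the plunger's T-handle: a black bar 60 mm long, 13 mm thick, 15 mm high on an 8 mm stem. Site z: up along the plunger's axis; y: along the bar; both turn with it. Engaged, the bar lies along the rail, its middle 138 mm above the table and 28 mm above the sleeve's rim.
- plunger_lift (a joint): Draw of the plunger, m: 0 engaged (pin 6 mm deep in a hole of the index strip, carriage locked); 0.010 cross pin level with the sleeve's rim; 0.0115 inner shoulder ends the pull. A spring pulls it down with about 6.5 N at 0, 11.7 N at 0.0115; weight adds 0.8 N. About 0.0076 when parked.
- plunger_twist (a joint): Turn of the plunger, rad, 0 engaged, + anticlockwise from above. Its cross pin (parallel to the T-bar) lies in a deep slot and blocks the twist until drawn up 10 mm; then it turns freely. At +1.57 and -1.57 the rim has a V notch 2.4 mm deep: let down within 0.25 rad of it the pin slips in by itself. Elsewhere on the rim it stays at lift 0.010, not parked; over the slot it snaps back.
- carriage (a joint): Travel of the carriage along the rail in m, 0 where it is locked now, positive towards the sample bar. Free once the plunger is up; drag pads need about 2.5 N to slide it and hold it where it is left.
- plunger: The sprung plunger with its T-handle; the origin is on its axis 58 mm below the middle of the T-bar.
- sleeve: Steel sleeve (rim 29 mm across) upright on the middle of the carriage, in which the plunger runs; dark hexagon foot 38 mm across. Origin at its foot; the rim with slot and notches is 30 mm higher. The carriage is an aluminium saddle 66 mm across the rail, 80 mm along it, its top 80 mm above the table.
- stop: Stop arm on the carriage, reaching over the bed towards the robot's side, with a steel face plate hanging from it. Origin on the rail's centre line; its y axis points along the rail towards the sample bar. It moves with the carriage.
- stop_face (a point): Middle of the contact area of the stop's upright face plate (42 mm wide); the point's y axis is the face's normal and the direction in which the stop slides towards the sample.
- sample: Sample bar: slotted aluminium profile 40 x 40 mm, 150 mm long, mass about 0.25 kg, lying loose on the bed along the rail, 3 to 9 mm short of the backstop and up to 1 degree askew; it slides on the bed under about 1 to 2.5 N. Origin in the middle of its underside, y along its length and away from the stop.
- sample_far (a point): Centre of the sample bar's other end face, towards the backstop.
- backstop_face (a point): Point on the backstop's face, level with the bar's middle, that the bar's far end must meet.
- sample_end (a point): Centre of the sample bar's end face that looks at the stop, 20 mm above the bed.
- gauge: Length gauge, fixed to the table: grey bed plate 170 x 500 mm, 12 mm thick, with an aluminium rail 45 mm wide and 40 mm high along its far side carrying the index strip. Origin under the middle of the plate; y along the rail, in the direction from the stop to the sample; z up.
- strip: Steel index strip 24 mm wide on top of the rail, with the row of holes 20 mm apart; its top 58 mm above the table. Origin and axes as the gauge.
- backstop: Dark steel block 44 x 30 mm, 46 mm high, with a black clamp knob on top (69 mm high in all), clamped on the bed: the zero end of the gauge. Origin in the middle of its underside.
- offcut: Bystander on the bed plate beside the sample: profile offcut 22 x 22 x 70 mm. Origin in the middle of its underside, y along it.
- endcap: Bystander on the bed plate behind the stop: square black plastic end cap, 36 mm wide, 16 mm high. Origin under its middle.
- carton: Bystander: cardboard carton 110 x 150 mm, 60 mm high. Origin under its middle.
- flat_carton: Bystander: white carton 120 x 160 mm, 45 mm high. Origin under its middle.
- tape: Bystander: roll of packing tape, 104 mm across, 48 mm high, lying flat. Origin under its middle.
- screwdriver: Bystander: screwdriver with a black handle, lying on the table.
Mind the look-alikes: they are no part of the job. Leave any green look-alike of the sample alone.

How it is judged:
By the outcome, as a careful person would: the job done as asked, in the order asked, and still so for the second after the job is handed in, with the robot touching nothing.
It also fails if it takes over 64 s, if anything falls off the work surface, if the arm or the gripper's body presses on something with over 40 N, if the wrist force passes 120 N, or if a joint passes its speed limit or range.

## Working session

There is one attempt and no reset: what is moved stays moved. The work goes in short steps, Python scripts to look and compute and a tool call to move; the robot and the scene stay as the last step left them, time stands still between calls to the robot, and variables do not carry over. Pictures are saved under pics/ and viewed, and the job is handed in when it is done.

Besides the shell and the picture viewer there is one more tool, called after "Call:" as name(argument=value, ...), one argument or row to a line, values as JSON. arm_command: Moves the arm, as the interface text tells. Its arguments: {"type":"object","properties":{"motion":{"type":"string"},"squeeze":{"type":"number"}},"required":["motion"]}

```bash
mkdir -p pics; ls
python3 - <<'E'
from cell import sense,cams,workorder,arm
import cv2,numpy as np
s=sense();print(s)
for n in("scene","side","wrist"):
    im=cams.snapshot(n);cv2.imwrite(f"pics/{n}0.png",im[:,:,::-1]);c=cams.calibration(n);print(n,{k:(np.round(v,4).tolist() if hasattr(v,'shape') else v) for k,v in c.items()})
E
```

```text
pics
{'time_s': 0.0, 'qpos': array([-75.72627007,  17.85818569,   0.80169463,  86.69027581,
        -0.24999989,  75.58308221,  -1.55726849]), 'joint_vel': array([ 0.05025938, -0.05587746, -0.02842571, -0.03730256, -0.02323193,
        0.0338194 ,  0.06100226]), 'effort': array([-4.88636579e-04, -3.79918993e+01,  1.45853721e-01, -2.30591315e+01,
        1.23263430e-02,  1.37392918e-02, -2.40864821e-06]), 'eef_pos': array([0.15751558, 0.52626882, 0.24925443]), 'ee_rot': array([[-9.58038582e-01,  2.86638797e-01, -5.25020429e-04],
       [ 2.86639249e-01,  9.58036055e-01, -2.20424420e-03],
       [-1.28833404e-04, -2.26224245e-03, -9.99997433e-01]]), 'wrist_force': array([-1.17906346, -0.07774787, -0.49621897]), 'moment': array([-0.02152948, -0.01861012,  0.01959316]), 'finger_gap': 0.08520515069582943}
scene {'fx': 385.982144960859, 'fy': 385.982144960859, 'cx': 315.32772535308544, 'cy': 199.44209515322967, 'pose': [[-0.843, 0.4015, -0.3579, 0.8842], [0.5376, 0.6486, -0.5387, 0.6659], [0.0158, -0.6466, -0.7627, 1.023], [0.0, 0.0, 0.0, 1.0]]}
side {'fx': 427.84581904555114, 'fy': 427.84581904555114, 'cx': 322.7867409067265, 'cy': 197.60541197845546, 'pose': [[0.9603, -0.1628, 0.2267, 0.194], [-0.2791, -0.5494, 0.7876, -0.8947], [-0.0036, -0.8195, -0.573, 0.7901], [0.0, 0.0, 0.0, 1.0]]}
wrist {'fx': 309.70691628693146, 'fy': 309.70691628693146, 'cx': 323.34360061657173, 'cy': 201.290675804529, 'tool_from_camera': [[0.0006, -0.9592, -0.2828, 0.0714], [1.0, 0.0002, 0.0015, 0.0003], [-0.0014, -0.2828, 0.9592, -0.1236], [0.0, 0.0, 0.0, 1.0]]}
```

View pics/scene0.png

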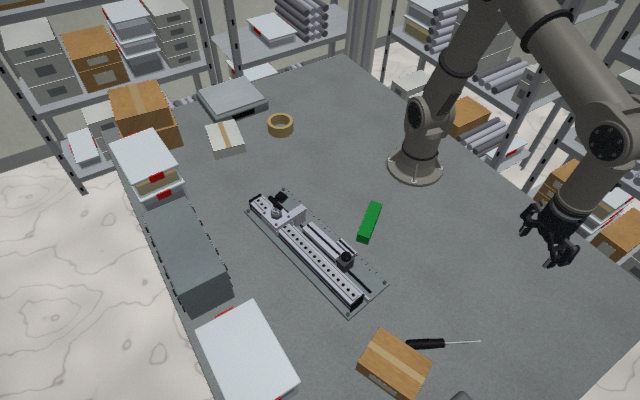

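View pics/side0.png

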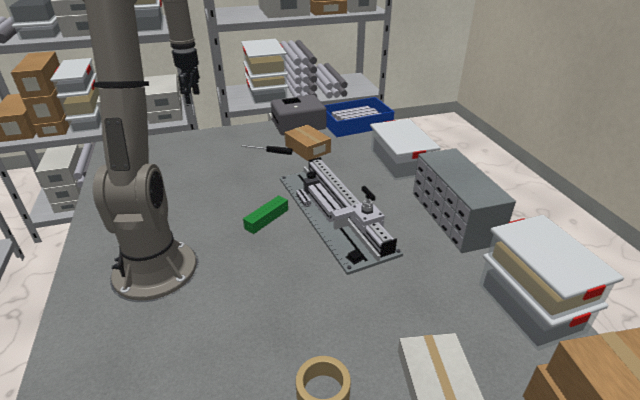

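View pics/wrist0.png

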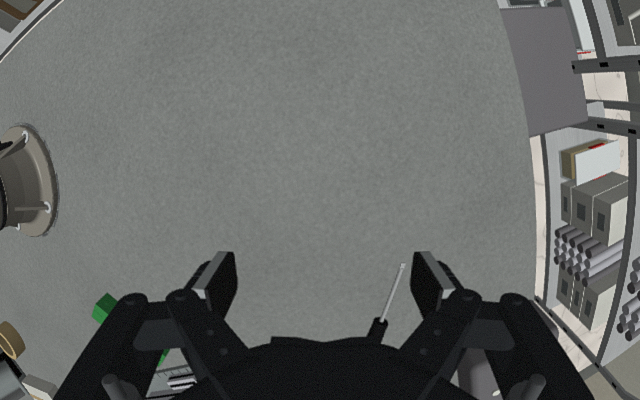

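Run:
```python
import cv2
a=cv2.imread('pics/scene0.png')[175:325,230:400];cv2.imwrite('pics/sc_crop.png',cv2.resize(a,None,fx=4,fy=4,interpolation=cv2.INTER_CUBIC)[:600,:800])
a=cv2.imread('pics/side0.png')[145:280,240:420];cv2.imwrite('pics/si_crop.png',cv2.resize(a,None,fx=4,fy=4,interpolation=cv2.INTER_CUBIC))
```

```text
(no output)
```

View pics/sc_crop.png

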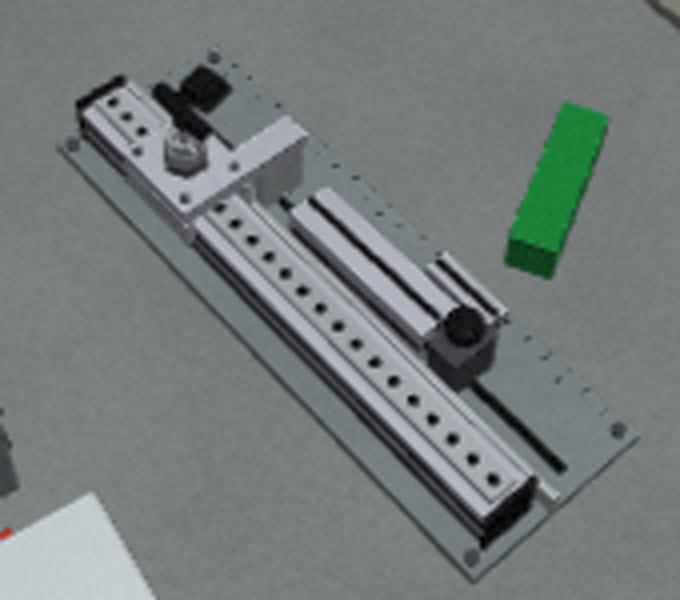

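View pics/si_crop.png

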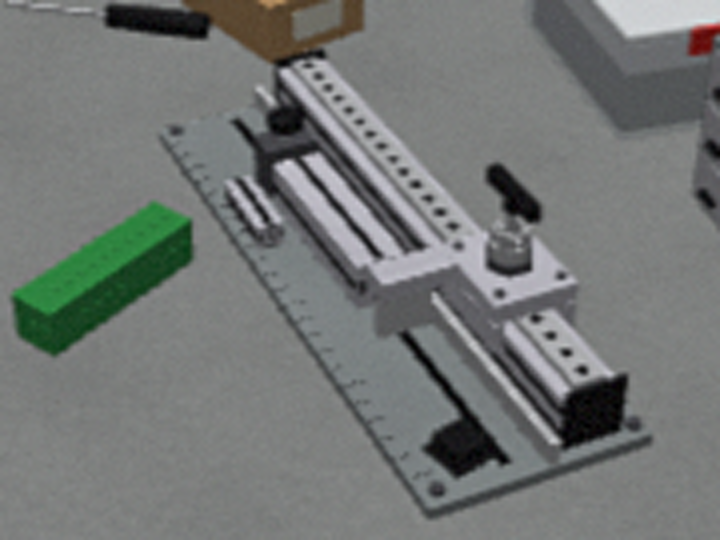

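```bash
cat > h.py <<'E'
import numpy as np,cv2
from cell import sense,cams,arm
def ray(n,u,v):
    c=cams.calibration(n);P=np.array(c['pose']);d=P[:3,:3]@np.array([(u-c['cx'])/c['fx'],(v-c['cy'])/c['fy'],1]);return P[:3,3],d/np.linalg.norm(d)
def onz(n,u,v,z):
    o,d=ray(n,u,v);return o+d*(z-o[2])/d[2]
def tri(p,q):
    (a,d),(b,e)=ray('scene',*p),ray('side',*q)
    A=np.zeros((3,3));y=np.zeros(3)
    for o,k in((a,d),(b,e)):
        M=np.eye(3)-np.outer(k,k);A+=M;y+=M@o
    x=np.linalg.solve(A,y);return x,[np.linalg.norm((np.eye(3)-np.outer(k,k))@(x-o)) for o,k in((a,d),(b,e))]
S=lambda u,v:(230+(u+.5)/4-.5,175+(v+.5)/4-.5)
D=lambda u,v:(240+(u+.5)/4-.5,145+(v+.5)/4-.5)
def wray(s,u,v):
    c=cams.calibration('wrist');T=np.array(c['tool_from_camera']);R=np.array(s['ee_rot']);p=np.array(s['eef_pos'])
    x,y=u-c['cx'],v-c['cy'];r=np.hypot(x,y);t=r/c['fx'];d=np.array([np.sin(t)*x/r,np.sin(t)*y/r,np.cos(t)])
    return p+R@T[:3,3],R@(T[:3,:3]@d)
def wz(s,u,v,z):
    o,d=wray(s,u,v);return o+d*(z-o[2])/d[2]
E
python3 - <<'E'
from h import *
np.set_printoptions(precision=4,suppress=True)
print('tee',tri(S(182,111),D(514,193)))
print('tee z',onz('scene',*S(182,111),.14),onz('side',*D(514,193),.14))
for n,p,q in(('backR',(60,148),(652,438)),('farR',(475,582),None),('nearR?',(640,438),(163,130)),('nearL',None,(430,517))):
    if p: print(n,'sc',onz('scene',*S(*p),.012))
    if q: print(n,'si',onz('side',*D(*q),.012))
a=[onz('scene',*S(*p),.058) for p in((219,209),(494,479))];b=[onz('side',*D(*p),.058) for p in((307,64),(459,245))]
for k in(a,b):
    print('holes',k, np.degrees(np.arctan2(*(k[1]-k[0])[:2])),np.linalg.norm(k[1]-k[0]))
E
```

```text
tee (array([ 0.5763, -0.0123,  0.1381]), [np.float64(0.000785073991970278), np.float64(0.0007850739919703308)])
tee z [ 0.5777 -0.0111  0.14  ] [ 0.5745 -0.0146  0.14  ]
backR sc [ 0.6388 -0.1274  0.012 ]
backR si [ 0.6326 -0.1384  0.012 ]
farR sc [0.5647 0.3617 0.012 ]
nearR? sc [0.3996 0.3374 0.012 ]
nearR? si [0.3972 0.3328 0.012 ]
nearL si [ 0.4669 -0.1659  0.012 ]
holes [array([0.5723, 0.0275, 0.058 ]), array([0.5259, 0.3234, 0.058 ])] -8.927356505843651 0.29950301329171075
holes [array([0.5241, 0.3289, 0.058 ]), array([0.5599, 0.0451, 0.058 ])] 172.79990351883038 0.2859708150660373
```

```bash
cat >> h.py <<'E'
np.set_printoptions(precision=4,suppress=True)
def rel(tx,ty,tz,s=None):
    s=s or sense();R=np.array(s['ee_rot']);return R.T@(np.array([tx,ty,tz])-np.array(s['eef_pos']))
def ang(s=None):
    s=s or sense();R=np.array(s['ee_rot']);return np.degrees(np.arctan2(R[1,0],R[0,0]))
E
python3 -c "
from h import *
print(rel(.576,-.012,.25),ang())"
```

```text
[-0.5552 -0.3959  0.0002] 163.34451670274953
```

Call:
arm_command(
  motion="-0.05 -0.036 0 10 1;-0.1 -0.072 0 20 1;-0.15 -0.107 0 30 1;-0.2 -0.143 0 40 1;-0.25 -0.178 0 50 1;-0.3 -0.214 0 60 1;-0.35 -0.25 0 65 1;-0.4 -0.285 0 65 1",
)

```text
time_s: 1.15
eef_pos: [0.4599, 0.1377, 0.2503]
ee_rot: [[-0.145, 0.989, 0.0], [0.989, 0.145, 0.001], [0.001, 0.0, -1.0]]
wrist_force: [0.3, -0.5, -0.5]
finger_gap: 0.0856
```

```bash
python3 -c "
from h import *
s=sense();print(s['time_s'],s['eef_pos'],s['qpos'],rel(.576,-.012,.25),ang())"
```

```text
1.15 [0.4599 0.1377 0.2503] [-43.4857  10.0115  28.8787  97.912   -5.06    73.3455  -5.1818] [-0.165   0.0932  0.0002] 98.34318183786286
```

Call:
arm_command(
  motion="-0.04 0.023 0 0 1;-0.085 0.047 0 0 1;-0.13 0.073 0 0 1;-0.165 0.093 0 0 1;-0.165 0.093 0 0 1",
)

```text
time_s: 1.78
eef_pos: [0.5758, -0.0151, 0.2497]
ee_rot: [[-0.138, 0.99, -0.0], [0.99, 0.138, -0.004], [-0.003, -0.001, -1.0]]
wrist_force: [-1.4, 0.7, 0.4]
finger_gap: 0.0855
```

```bash
python3 -c "
from h import *
s=sense();print(s['time_s'],s['eef_pos'],s['qpos'],s['wrist_force'],ang())
im=cams.snapshot('wrist');cv2.imwrite('pics/w1.png',im[:,:,::-1])
import pickle;pickle.dump(s,open('s1.pkl','wb'))
cv2.imwrite('pics/w1c.png',cv2.resize(im[60:360,170:470,::-1],None,fx=2,fy=2,interpolation=cv2.INTER_CUBIC))"
```

```text
1.775 [ 0.5758 -0.0151  0.2497] [-24.4155  23.0568  34.3152  83.374  -12.8578  77.5654  18.4723] [-1.4097  0.7164  0.4065] 97.94461809106154
```

View pics/w1.png

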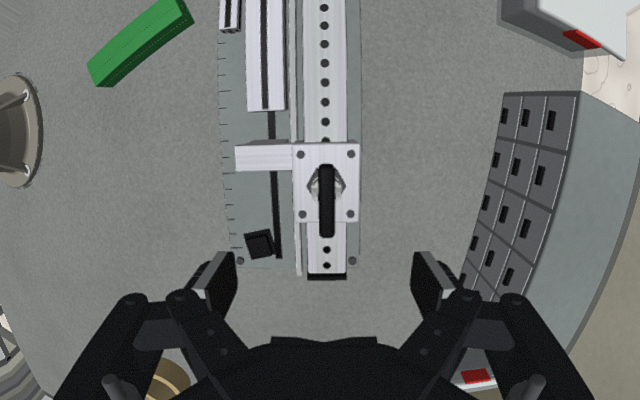

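View pics/w1c.png

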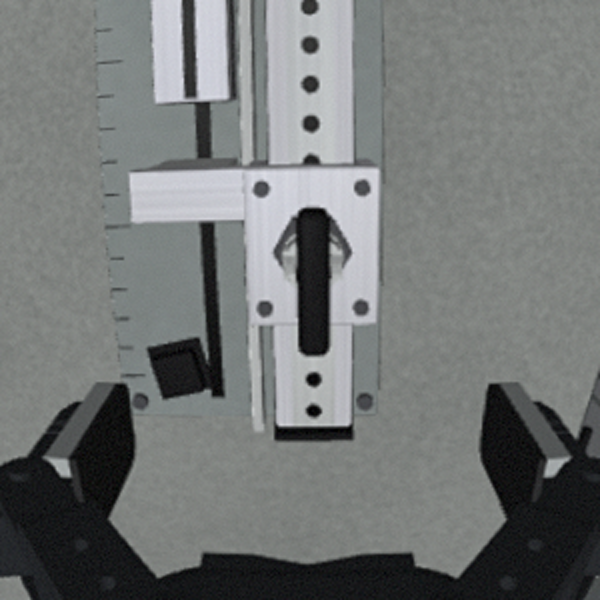

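Run:
```python
from h import *
import pickle
s=pickle.load(open('s1.pkl','rb'))
C=lambda u,v:(170+(u+.5)/2-.5,60+(v+.5)/2-.5)
W=lambda p,z:wz(s,*C(*p),z)
a,b=W((314,208),.1455),W((314,355),.1455);print('tee ends',a,b,np.linalg.norm(a-b),(a+b)/2)
sc=[W(p,.080) for p in((260.5,188.5),(361.5,188),(265,308),(361,307))];print('screws',sc,np.mean(sc,0))
d=sc[0]-sc[2];e=sc[1]-sc[3];print([np.degrees(np.arctan2(x[1],x[0])) for x in(d,e)])
im=cams.snapshot  # none
h=[W(p,.058) for p in((310,6),(310.5,45),(310.5,84),(311,123),(314,380),(314,411))];print('holes');[print(x[:2],) for x in h]
H=np.array(h)[:,:2];v=H[0]-H[-1];print(np.degrees(np.arctan2(v[1],v[0])),np.linalg.norm(v))
print('stop top corners',[W(p,.080)[:2] for p in((130,171),(131,222),(246,220),(244,168))])
print('saddle',[W(p,.080)[:2] for p in((246,168),(380,167),(247,324),(377,323))])
print('sample near end top',[W(p,.052)[:2] for p in((155,103),(229,101))])
print('endcap',[W(p,.02)[:2] for p in((148,348),(196,339),(209,386),(164,399))])
print('plate edge',[W(p,.012)[:2] for p in((119,414),(378,417))])
print('rail end',[W(p,.052)[:2] for p in((276,428),(352,427))])
```

```text
tee ends [0.5742 0.0189 0.1455] [ 0.5826 -0.0395  0.1455] 0.0590375690846284 [ 0.5784 -0.0103  0.1455]
screws [array([0.5499, 0.0139, 0.08  ]), array([0.5975, 0.0209, 0.08  ]), array([ 0.5593, -0.0454,  0.08  ]), array([ 0.6069, -0.0382,  0.08  ])] [ 0.5784 -0.0122  0.08  ]
[np.float64(99.05673696557487), np.float64(98.98928127329096)]
holes
[0.5608 0.1068]
[0.5638 0.0868]
[0.5666 0.0671]
[0.5696 0.0475]
[ 0.591  -0.0917]
[ 0.5939 -0.1113]
98.63030567112202 0.22059739499124698
stop top corners [array([0.4852, 0.0148]), array([ 0.4879, -0.0104]), array([ 0.5448, -0.0022]), array([0.5409, 0.0227])]
saddle [array([0.5418, 0.0228]), array([0.6047, 0.0322]), array([ 0.5513, -0.0551]), array([ 0.6164, -0.0455])]
sample near end top [array([0.4875, 0.0482]), array([0.5263, 0.0532])]
endcap [array([ 0.4874, -0.1034]), array([ 0.5177, -0.0926]), array([ 0.5284, -0.1237]), array([ 0.4996, -0.138 ])]
plate edge [array([ 0.467 , -0.1597]), array([ 0.6407, -0.1349])]
rail end [array([ 0.5737, -0.1292]), array([ 0.6183, -0.1223])]
```

```bash
python3 -c "
from h import *
s=sense();print(s['time_s'],s['eef_pos'],s['wrist_force'],s['moment'],ang(),rel(.578,-.0115,.139))"
```

```text
1.825 [ 0.5751 -0.0121  0.2496] [0.1187 0.2217 0.316 ] [ 0.0809 -0.0202  0.0156] 98.15187193678642 [0.0003 0.0031 0.1106]
```

Call:
arm_command(
  motion="0 0.003 0.03 -0.5 1;0 0.003 0.06 -0.5 1;0 0.003 0.085 -0.5 1;0 0.003 0.1 -0.5 0.8;0 0.003 0.11 -0.5 0.6;0 0.003 0.11 -0.5 0.5;0 0.003 0.11 -0.5 0.4",
  squeeze=50,
)

```text
time_s: 2.7
eef_pos: [0.5788, -0.0101, 0.1413]
ee_rot: [[-0.154, 0.988, 0.002], [0.988, 0.154, 0.0], [-0.0, 0.002, -1.0]]
wrist_force: [0.4, 0.2, 0.9]
finger_gap: 0.0344
```

```bash
python3 -c "
from h import *
s=sense();print(s['time_s'],s['eef_pos'],s['wrist_force'],s['moment'],s['finger_gap'],ang(),rel(.578,-.0115,.139))
import pickle;pickle.dump(s,open('s2.pkl','wb'))
im=cams.snapshot('wrist');cv2.imwrite('pics/w2.png',im[:,:,::-1])
"
```

```text
2.7 [ 0.5788 -0.0101  0.1413] [0.4111 0.1715 0.925 ] [-0.0522 -0.0005 -0.046 ] 0.03438931162155146 98.84698334706005 [-0.0013 -0.001   0.0023]
```

View pics/w2.png

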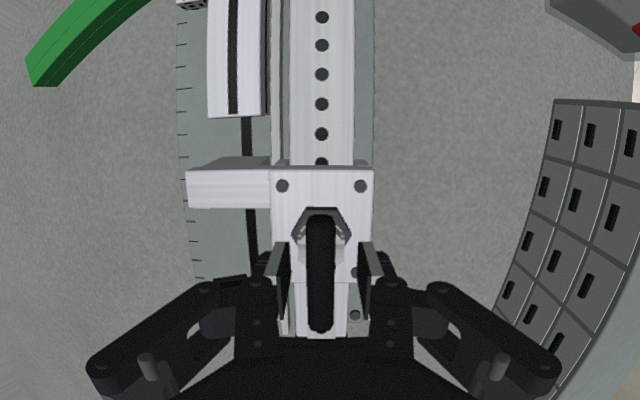

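Run:
```python
from h import *
import pickle
s=pickle.load(open('s2.pkl','rb'))
im=cv2.imread('pics/w2.png')[195:345,270:380];cv2.imwrite('pics/w2c.png',cv2.resize(im,None,fx=4,fy=4,interpolation=cv2.INTER_CUBIC))
a,b=wz(s,321,212,.1455),wz(s,320,333,.1455);print(a,b,np.linalg.norm(a-b),(a+b)/2)
s=sense();print(s['time_s'],s['eef_pos'],s['wrist_force'],ang(),rel(.578,-.0115,.139))
```

```text
[0.5735 0.0219 0.1455] [ 0.5826 -0.0407  0.1455] 0.06322177886672811 [ 0.5781 -0.0094  0.1455]
2.75 [ 0.5789 -0.0102  0.1413] [ 0.109  -0.2796 -0.0704] 98.84055536737381 [-0.0012 -0.0011  0.0023]
```

View pics/w2c.png

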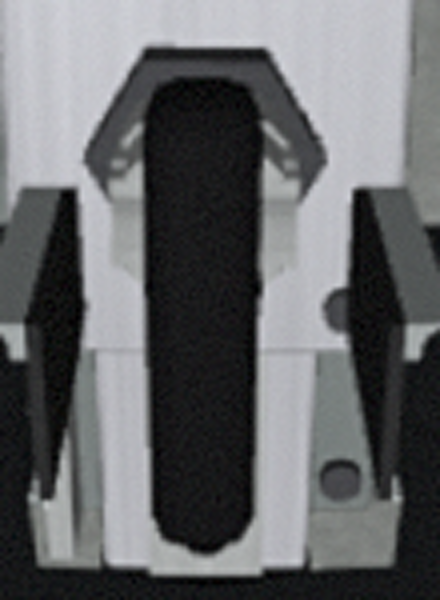

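Call:
arm_command(
  motion="-0.0008 -0.0006 0.002 0 0.3;-0.0008 -0.0006 0.002 0 0.1;-0.0008 -0.0006 0.002 0 0;-0.0008 -0.0006 0.002 0 0;-0.0008 -0.0006 0.002 0 0",
  squeeze=50,
)

```text
time_s: 3.38
eef_pos: [0.5776, -0.0113, 0.1386]
ee_rot: [[-0.153, 0.988, -0.0], [0.988, 0.153, -0.0], [-0.0, -0.0, -1.0]]
wrist_force: [-0.9, 0.0, 3.3]
finger_gap: 0.0121
```

```bash
python3 -c "
from h import *
s=sense();R=s['ee_rot'];print(s['time_s'],s['eef_pos'],s['wrist_force'],R.T@s['wrist_force'],R.T@s['moment'],s['finger_gap'],ang())"
```

```text
3.375 [ 0.5776 -0.0113  0.1386] [-0.8926  0.0046  3.3002] [ 0.1409 -0.8815 -3.3002] [ 0.3418 -0.041   0.0058] 0.012071074143966761 98.82902810559001
```

Call:
arm_command(
  motion="0 0 -0.003 0 0;0 0 -0.006 0 0;0 0 -0.009 0 0;0 0 -0.0095 0 0;0 0 -0.0095 0 0",
)

```text
time_s: 4.0
eef_pos: [0.5775, -0.0112, 0.1473]
ee_rot: [[-0.154, 0.988, -0.0], [0.988, 0.154, -0.0], [-0.0, -0.001, -1.0]]
wrist_force: [3.1, -1.2, -11.8]
finger_gap: 0.0121
```

```bash
python3 -c "
from h import *
s=sense();R=s['ee_rot'];print(s['time_s'],s['eef_pos'],s['wrist_force'],R.T@s['wrist_force'],R.T@s['moment'],s['finger_gap'],ang())"
```

```text
4.0 [ 0.5775 -0.0112  0.1473] [  3.1414  -1.2315 -11.7895] [-1.6947  2.9213 11.7886] [-0.7779 -0.5779  0.0002] 0.012106328104941682 98.83509884593381
```

Call:
arm_command(
  motion="-0.0001 0.0002 -0.001 0 0;-0.0001 0.0002 -0.002 0 0;-0.0001 0.0002 -0.002 0 0;-0.0001 0.0002 -0.002 0 0",
)

```text
time_s: 4.5
eef_pos: [0.5775, -0.0111, 0.1497]
ee_rot: [[-0.154, 0.988, -0.001], [0.988, 0.154, -0.0], [0.0, -0.001, -1.0]]
wrist_force: [3.1, -1.6, -11.8]
finger_gap: 0.0118
```

```bash
python3 -c "
from h import *
s=sense();R=s['ee_rot'];print(s['time_s'],s['eef_pos'],s['wrist_force'],R.T@s['wrist_force'],R.T@s['moment'],s['finger_gap'],ang())"
```

```text
4.5 [ 0.5775 -0.0111  0.1497] [  3.0908  -1.642  -11.8066] [-2.0983  2.8114 11.8042] [-0.5288 -0.5642 -0.0304] 0.011826673216416407 98.83889572554129
```

Call:
arm_command(
  motion="0 0 0 -4 0;0 0 0 -8 0;0 0 0 -12 0;0 0 0 -12 0",
)

```text
time_s: 5.0
eef_pos: [0.5773, -0.0111, 0.1496]
ee_rot: [[-0.355, 0.935, -0.001], [0.935, 0.355, 0.0], [0.001, -0.001, -1.0]]
wrist_force: [2.1, -2.7, -11.6]
finger_gap: 0.0123
```

```bash
python3 -c "
from h import *
s=sense();R=s['ee_rot'];print(s['time_s'],s['eef_pos'],s['wrist_force'],R.T@s['wrist_force'],R.T@s['moment'],s['finger_gap'],ang(),s['qpos'])
im=cams.snapshot('wrist');cv2.imwrite('pics/w3c.png',cv2.resize(im[150:350,220:420,::-1],None,fx=3,fy=3,interpolation=cv2.INTER_CUBIC))"
```

```text
5.0 [ 0.5773 -0.0111  0.1496] [  2.1236  -2.7164 -11.5663] [-3.3005  1.0353 11.563 ] [-0.1888 -0.5626  0.0294] 0.012317437888995317 110.78852228538686 [-21.6618  27.1352  29.6874  91.5692 -14.4089  65.2153  32.1931]
```

View pics/w3c.png

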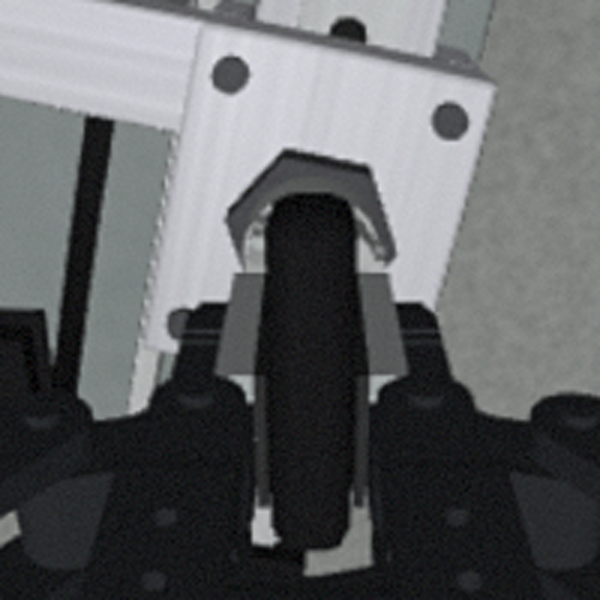

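Call:
arm_command(
  motion="-0.0003 0.0001 0 -8 0;-0.0003 0.0001 0 -16 0;-0.0003 0.0001 0 -24 0;-0.0003 0.0001 0 -32 0;-0.0003 0.0001 0 -40 0;-0.0003 0.0001 0 -40 0",
)

```text
time_s: 5.8
eef_pos: [0.5767, -0.0117, 0.1493]
ee_rot: [[-0.872, 0.49, -0.003], [0.49, 0.872, -0.0], [0.003, -0.002, -1.0]]
wrist_force: [-1.1, -2.4, -12.1]
finger_gap: 0.0121
```

```bash
python3 -c "
from h import *
s=sense();R=s['ee_rot'];print(s['time_s'],s['eef_pos'],s['wrist_force'],R.T@s['wrist_force'],R.T@s['moment'],s['finger_gap'],ang(),s['qpos'])"
```

```text
5.8 [ 0.5767 -0.0117  0.1493] [ -1.0685  -2.3887 -12.0581] [-0.2726 -2.5863 12.0615] [ 0.4776 -0.1847 -0.0155] 0.012089821081332152 150.6745615170597 [-15.5522  26.0352  20.9347  91.329   -9.9778  64.6748  68.4255]
```

Call:
arm_command(
  motion="0 -0.0002 0 -8 0;0 -0.0002 0 -16 0;0 -0.0002 0 -24 0;0 -0.0002 0 -32 0;0 -0.0002 0 -38 0;0 -0.0002 0 -38 0",
)

```text
time_s: 6.55
eef_pos: [0.5765, -0.0124, 0.1492]
ee_rot: [[-0.989, -0.149, -0.004], [-0.149, 0.989, -0.001], [0.004, -0.0, -1.0]]
wrist_force: [-2.4, -2.6, -10.9]
finger_gap: 0.0122
```

```bash
python3 -c "
from h import *
s=sense();R=s['ee_rot'];print(s['time_s'],s['eef_pos'],s['wrist_force'],R.T@s['wrist_force'],R.T@s['moment'],s['finger_gap'],ang(),s['qpos'])"
```

```text
6.55 [ 0.5765 -0.0124  0.1492] [ -2.3795  -2.5725 -10.8556] [ 2.6979 -2.1856 10.8659] [ 0.565   0.318  -0.0038] 0.012155302263598927 -171.41484289661827 [ -9.8355  25.4303  12.9492  91.1078  -6.069   64.3553 103.1345]
```

Call:
arm_command(
  motion="0.0001 -0.0002 0.001 0 0;0.0001 -0.0002 0.002 0 0;0.0001 -0.0002 0.003 0 0;0.0001 -0.0002 0.0033 0 0;0.0001 -0.0002 0.0033 0 0",
)

```text
time_s: 7.18
eef_pos: [0.5766, -0.012, 0.1462]
ee_rot: [[-0.988, -0.153, -0.003], [-0.153, 0.988, -0.0], [0.003, 0.0, -1.0]]
wrist_force: [-4.4, -3.3, -10.1]
finger_gap: 0.0118
```

```bash
python3 -c "
from h import *
s=sense();R=s['ee_rot'];print(s['time_s'],s['eef_pos'],s['wrist_force'],R.T@s['wrist_force'],R.T@s['moment'],s['finger_gap'],ang())"
```

```text
7.175 [ 0.5766 -0.012   0.1462] [ -4.3914  -3.3448 -10.087 ] [ 4.8197 -2.6367 10.1015] [ 0.5236  1.0172 -0.0004] 0.011753984146416385 -171.21867723229772
```

Call:
arm_command(
  motion="0.0002 -0.0001 0.0005 0 0;0.0002 -0.0001 0.001 0 0;0.0002 -0.0001 0.001 0 0",
)

```text
time_s: 7.55
eef_pos: [0.5766, -0.012, 0.1461]
ee_rot: [[-0.988, -0.153, -0.002], [-0.153, 0.988, -0.0], [0.002, 0.0, -1.0]]
wrist_force: [-6.1, -2.5, -6.3]
finger_gap: 0.0123
```

```bash
python3 -c "
from h import *
s=sense();R=s['ee_rot'];print(s['time_s'],s['eef_pos'],s['wrist_force'],R.T@s['wrist_force'],R.T@s['moment'],s['finger_gap'],ang())"
```

```text
7.55 [ 0.5766 -0.012   0.1461] [-6.0504 -2.521  -6.2632] [ 6.3496 -1.5695  6.2776] [0.4489 1.2064 0.0315] 0.012301460518938755 -171.21586781677178
```

Call:
arm_command(
  motion="0 0 0 0 0.2;0 0 0 0 0.45;0 0 0 0 0.6;0 0 -0.015 0 0.7;0 0 -0.04 0 0.7;0 0 -0.07 0 0.7",
)

```text
time_s: 8.3
eef_pos: [0.5779, -0.0117, 0.2172]
ee_rot: [[-0.988, -0.154, 0.001], [-0.154, 0.988, 0.0], [-0.001, 0.0, -1.0]]
wrist_force: [0.5, 0.2, 0.7]
finger_gap: 0.0595
```

```bash
python3 -c "
from h import *
s=sense();R=s['ee_rot'];print(s['time_s'],s['eef_pos'],s['wrist_force'],ang())
import pickle;pickle.dump(s,open('s4.pkl','wb'))
im=cams.snapshot('wrist');cv2.imwrite('pics/w4.png',im[:,:,::-1])
im=cams.snapshot('side');cv2.imwrite('pics/si4.png',cv2.resize(im[145:280,240:420,::-1],None,fx=4,fy=4,interpolation=cv2.INTER_CUBIC))"
```

```text
8.3 [ 0.5779 -0.0117  0.2172] [0.461  0.2218 0.6968] -171.16126271141033
```

View pics/w4.png

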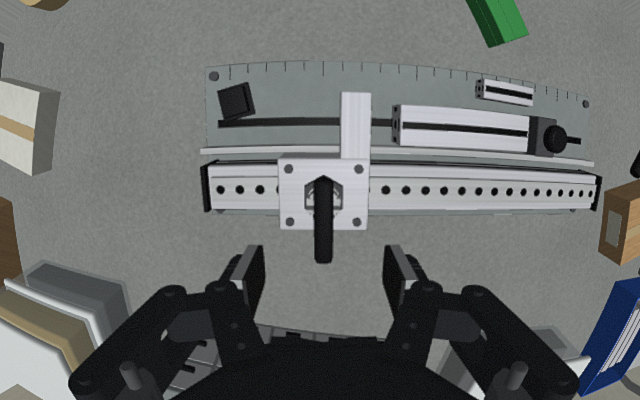

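View pics/si4.png

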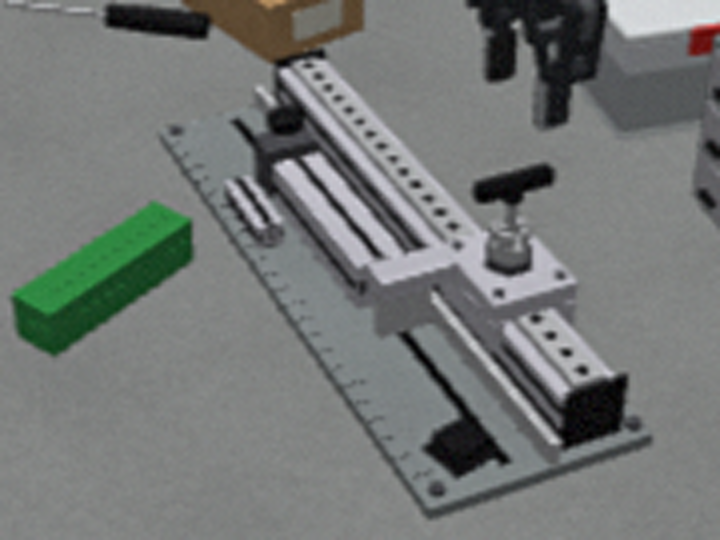

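Run:
```python
from h import *
import pickle
s=pickle.load(open('s4.pkl','rb'))
im=cv2.imread('pics/w4.png');cv2.imwrite('pics/w4c.png',cv2.resize(im[55:275,190:390],None,fx=2.7,fy=2.7,interpolation=cv2.INTER_CUBIC))
tee=np.array([.578,-.0115,0]);a=np.radians(98.7);u=np.array([np.cos(a),np.sin(a),0]);n=np.array([np.sin(a),-np.cos(a),0])
st=lambda p:((p-tee)@n,(p-tee)@u)
print('arm corners',[np.round(st(wz(s,*p,.080)),4) for p in((340,93),(369,93),(340,158),(370,158))])
print('saddle',[np.round(st(wz(s,*p,.080)),4) for p in((279,158),(278,230),(368,230))])
print('sample',[np.round(st(wz(s,*p,.052)),4) for p in((403,104),(404,137.5),(528,117),(528,149))])
print('tee ends',[np.round(st(wz(s,*p,.153)),4) for p in((323,180),(323,263))])
print('backstop near edge',[np.round(st(wz(s,*p,.058)),4) for p in((533,117),(531,152))])
print(rel(*(tee-.079*n-.020*u+[0,0,.2])), tee-.079*n-.020*u,sense()['eef_pos'],sense()['time_s'])
```

```text
arm corners [array([-0.0878,  0.0138]), array([-0.0884,  0.038 ]), array([-0.0327,  0.0143]), array([-0.033 ,  0.0401])]
saddle [array([-0.0328, -0.0377]), array([ 0.0331, -0.041 ]), array([0.0329, 0.0411])]
sample [array([-0.0813,  0.0748]), array([-0.0494,  0.0768]), array([-0.0812,  0.2204]), array([-0.0462,  0.224 ])]
tee ends [array([-0.0297, -0.0001]), array([0.0279, 0.    ])]
backstop near edge [array([-0.0818,  0.223 ]), array([-0.0438,  0.2242])]
[ 0.082  -0.0189  0.02  ] [ 0.5029 -0.0432  0.    ] [ 0.5808 -0.0119  0.2208] 8.4
```

View pics/w4c.png

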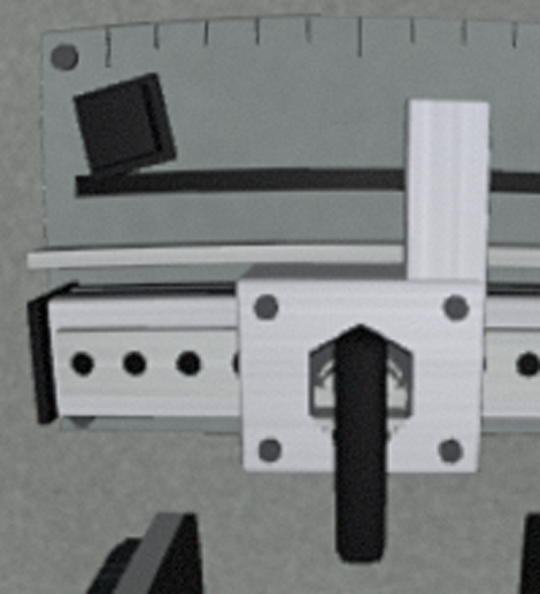

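Call:
arm_command(
  motion="0.02 -0.005 0 10 0;0.045 -0.01 0 20 0;0.07 -0.015 0 30 0;0.082 -0.019 0 40 0;0.082 -0.019 0 50 0;0.082 -0.019 0.01 60 0;0.082 -0.019 0.02 70 0;0.082 -0.019 0.02 80 0",
)

```text
time_s: 9.4
eef_pos: [0.499, -0.043, 0.1948]
ee_rot: [[-0.317, 0.948, -0.001], [0.948, 0.317, 0.0], [0.001, -0.001, -1.0]]
wrist_force: [-0.2, 0.2, -0.1]
finger_gap: -0.0006
```

Call:
arm_command(
  motion="0 0 0 10 0;0 0 0 10 0;0 0 0 10 0",
)

```text
time_s: 9.78
eef_pos: [0.4997, -0.0431, 0.1956]
ee_rot: [[-0.156, 0.988, 0.0], [0.988, 0.156, 0.0], [0.0, 0.0, -1.0]]
wrist_force: [-0.2, 0.1, -0.5]
finger_gap: 0.0002
```

Run:
```python
from h import *
tee=np.array([.578,-.0115,0]);a=np.radians(98.7);u=np.array([np.cos(a),np.sin(a),0]);n=np.array([np.sin(a),-np.cos(a),0])
s=sense();d=s['eef_pos']-tee
print(s['time_s'],s['eef_pos'],'s,t',d@n,d@u,s['wrist_force'],s['finger_gap'],ang(),rel(*(tee-.079*n-.020*u+[0,0,.07])),s['qpos'])
im=cams.snapshot('wrist');cv2.imwrite('pics/w5.png',im[:,:,::-1])
```

```text
9.775 [ 0.4997 -0.0431  0.1956] s,t -0.08221118673934366 -0.01935664266250325 [-0.2269  0.1081 -0.4774] 0.0002302100569748418 98.99018487681053 [-0.0007  0.0032  0.1256] [-20.1329  15.2734  28.3789  99.925   -7.8452  66.7452  19.495 ]
```

View pics/w5.png

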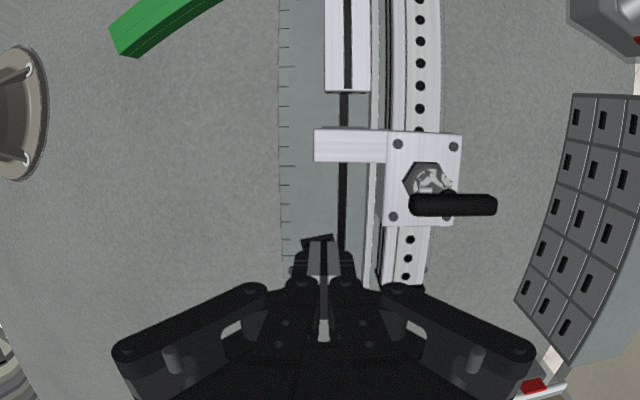

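Call:
arm_command(
  motion="0 0 0 -10 0;0 0.003 0 -20 0;0 0.003 0 -30 0;0 0.003 0 -40 0;0 0.003 0 -50 0;0 0.003 0 -60 0;0 0.003 0 -70 0;0 0.003 0 -80 0",
)

```text
time_s: 10.82
eef_pos: [0.5026, -0.0428, 0.1956]
ee_rot: [[-1.0, 0.013, 0.0], [0.013, 1.0, 0.0], [-0.0, 0.0, -1.0]]
wrist_force: [-0.5, 0.1, 0.2]
finger_gap: -0.0001
```

Call:
arm_command(
  motion="0 0 0 -10 0;0 0 0.01 -10 0;0 0 0.03 -10 0;0 0 0.05 -10 0;0 0 0.05 -10 0",
)

```text
time_s: 11.45
eef_pos: [0.5007, -0.0426, 0.1435]
ee_rot: [[-0.988, -0.152, -0.005], [-0.152, 0.988, 0.0], [0.005, 0.001, -1.0]]
wrist_force: [-0.8, -0.1, 0.2]
finger_gap: 0.0
```

```bash
cat > g.py <<'E'
from h import *
tee=np.array([.578,-.0115,0]);a=np.radians(98.7);u=np.array([np.cos(a),np.sin(a),0]);n=np.array([np.sin(a),-np.cos(a),0])
def rep(t=-.020,z=.074):
    s=sense();d=s['eef_pos']-tee
    print(s['time_s'],s['eef_pos'],'s,t',d@n,d@u,'F',s['wrist_force'],'Fu',s['wrist_force']@u,s['finger_gap'],ang(),rel(*(tee-.079*n+t*u+[0,0,z])))
    return s
E
python3 - <<'E'
from g import *
rep()
im=cams.snapshot('wrist');cv2.imwrite('pics/w6.png',im[:,:,::-1])
E
```

```text
11.45 [ 0.5007 -0.0426  0.1435] s,t -0.08107394811305331 -0.01905325533827883 F [-0.7534 -0.124   0.2136] Fu -0.008561122821409806 2.6280793129592732e-05 -171.26240046074034 [-0.0024 -0.001   0.0694]
```

View pics/w6.png

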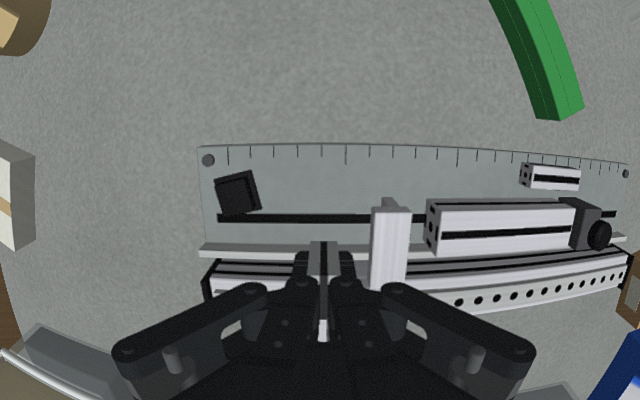

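Call:
arm_command(
  motion="-0.001 0 0.02 0 0;-0.001 0 0.04 0 0;-0.001 0 0.055 0 0;-0.001 0 0.067 0 0;-0.001 0 0.069 0 0;-0.001 0 0.069 0 0",
  squeeze=60,
)

```text
time_s: 12.25
eef_pos: [0.5039, -0.0427, 0.0768]
ee_rot: [[-0.988, -0.154, 0.001], [-0.154, 0.988, -0.0], [-0.001, -0.0, -1.0]]
wrist_force: [-0.1, -0.6, 0.4]
finger_gap: 0.0002
```

Run:
```python
from g import *
rep()
for n in('wrist','side'):
    im=cams.snapshot(n);im=im[150:400,200:640] if n=='wrist' else im[130:280,240:420]
    cv2.imwrite(f'pics/{n}7.png',cv2.resize(im[:,:,::-1],None,fx=1.8 if n=='wrist' else 4,fy=1.8 if n=='wrist' else 4,interpolation=cv2.INTER_CUBIC))
```

```text
12.25 [ 0.5039 -0.0427  0.0768] s,t -0.07792636051587867 -0.019590593468360232 F [-0.1291 -0.6486  0.4302] Fu -0.6215779184048354 0.0002171295356967931 -171.16786051813912 [ 0.0011 -0.0004  0.0028]
```

View pics/wrist7.png

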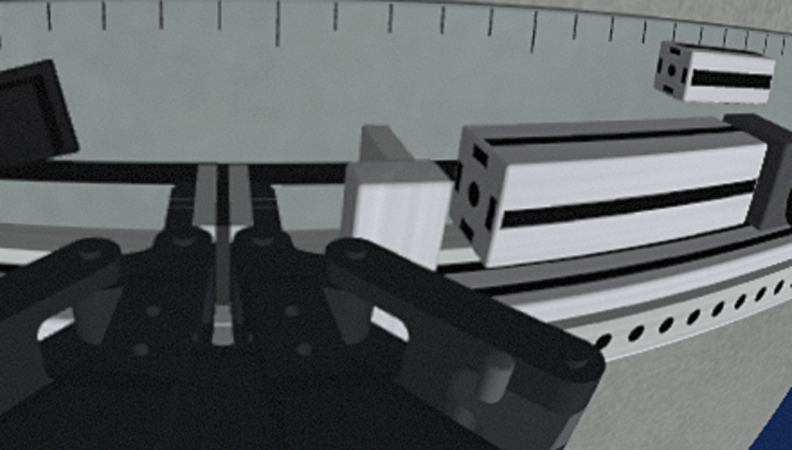

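View pics/side7.png

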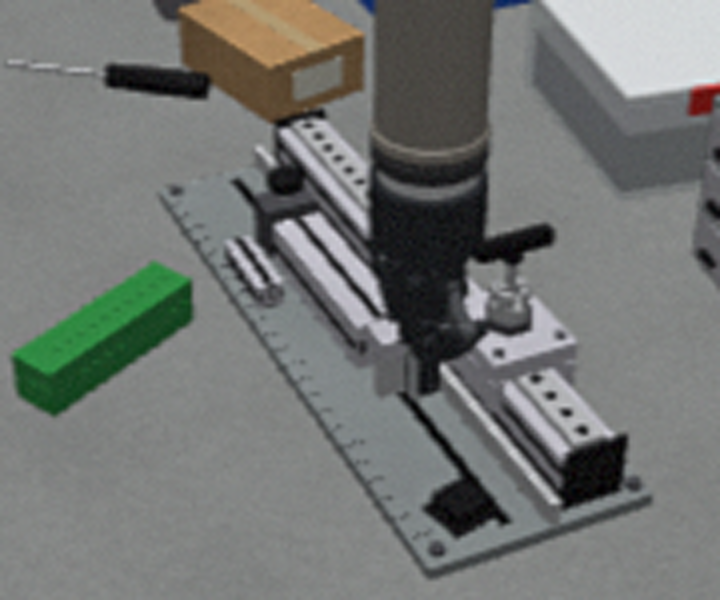

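Call:
arm_command(
  motion="0.001 0.004 0.002 0 0;0.001 0.008 0.002 0 0;0.001 0.012 0.002 0 0;0.001 0.015 0.002 0 0;0.001 0.017 0.002 0 0;0.001 0.019 0.002 0 0;0.001 0.021 0.002 0 0;0.001 0.023 0.002 0 0",
)

```text
time_s: 13.35
eef_pos: [0.4992, -0.0212, 0.0746]
ee_rot: [[-0.988, -0.153, 0.001], [-0.153, 0.988, -0.001], [-0.0, -0.001, -1.0]]
wrist_force: [0.7, -3.0, -0.4]
finger_gap: 0.0003
```

```bash
python3 -c "
from g import *
s=rep();print(s['moment'])"
```

```text
13.35 [ 0.4992 -0.0212  0.0746] s,t -0.07933666444619818 0.0023472083036904126 F [ 0.7306 -2.9678 -0.4068] Fu -3.044121077456887 0.0002561824290937322 -171.2220847497844 [-0.0003 -0.0223  0.0006]
[-0.5489 -0.1031 -0.0385]
```

Call:
arm_command(
  motion="0 0.003 0 0 0;0 0.006 0 0 0;0 0.009 0 0 0;0 0.012 0 0 0;0 0.015 0 0 0;0 0.018 0 0 0;0 0.021 0 0 0;0 0.023 0 0 0",
)

```text
time_s: 14.35
eef_pos: [0.4956, 0.0031, 0.0745]
ee_rot: [[-0.988, -0.154, 0.0], [-0.154, 0.988, 0.0], [-0.0, 0.0, -1.0]]
wrist_force: [0.9, -1.4, -0.9]
finger_gap: 0.0001
```

Run:
```python
from g import *
rep(0.026)
im=cams.snapshot('wrist')[150:400,200:640]
cv2.imwrite(f'pics/w8.png',cv2.resize(im[:,:,::-1],None,fx=1.8,fy=1.8,interpolation=cv2.INTER_CUBIC))
```

```text
14.35 [0.4956 0.0031 0.0745] s,t -0.07928258782645305 0.02688112978585554 F [ 0.8906 -1.3626 -0.9312] Fu -1.4816317659950786 0.00010062542595494413 -171.1438624560418 [-0.0003 -0.0009  0.0005]
```

View pics/w8.png

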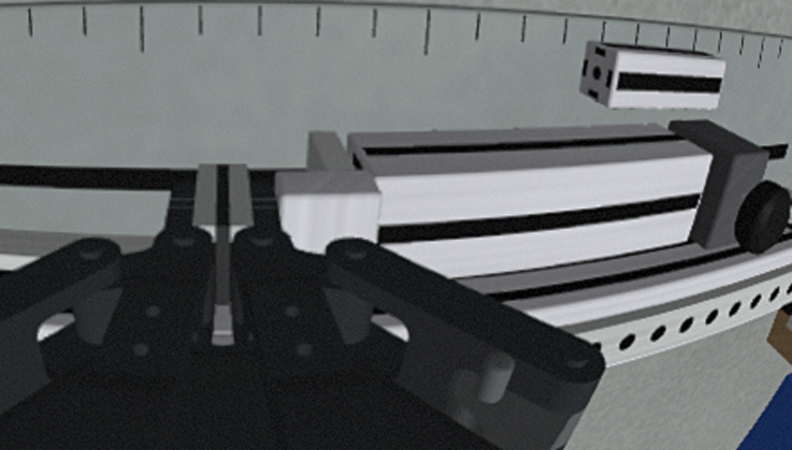

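Call:
arm_command(
  motion="0 0.001 0 0 0;0 0.002 0 0 0;0 0.003 0 0 0;0 0.004 0 0 0;0 0.005 0 0 0;0 0.006 0 0 0;0 0.007 0 0 0;0 0.008 0 0 0",
)

```text
time_s: 15.4
eef_pos: [0.4944, 0.0104, 0.0745]
ee_rot: [[-0.988, -0.153, 0.0], [-0.153, 0.988, -0.0], [-0.0, -0.0, -1.0]]
wrist_force: [2.2, -3.8, -0.8]
finger_gap: -0.0001
```

Run:
```python
from g import *
rep(0.034)
```

```text
15.4 [0.4944 0.0104 0.0745] s,t -0.07928628695825307 0.0343160237241584 F [ 2.2065 -3.8352 -0.8211] Fu -4.124871317402428 -0.00011417259970545907 -171.17212713171136 [-0.0003 -0.0003  0.0005]
```

Call:
arm_command(
  motion="0 0.0006 0 0 0;0 0.0012 0 0 0;0 0.0018 0 0 0;0 0.0024 0 0 0;0 0.003 0 0 0;0 0.003 0 0 0",
)

```text
time_s: 16.15
eef_pos: [0.4939, 0.0138, 0.0745]
ee_rot: [[-0.988, -0.154, 0.0], [-0.154, 0.988, 0.0], [-0.0, 0.0, -1.0]]
wrist_force: [2.5, -2.5, -1.3]
finger_gap: -0.0002
```

Run:
```python
from g import *
rep(0.037)
im=cams.snapshot('wrist')[150:350,340:640]
cv2.imwrite(f'pics/w9.png',cv2.resize(im[:,:,::-1],None,fx=2.6,fy=2.6,interpolation=cv2.INTER_CUBIC))
```

```text
16.15 [0.4939 0.0138 0.0745] s,t -0.07928635874541984 0.037725971068990755 F [ 2.486  -2.5252 -1.3283] Fu -2.872158256374611 -0.00015675588525727069 -171.14948893192528 [-0.0003 -0.0007  0.0005]
```

View pics/w9.png

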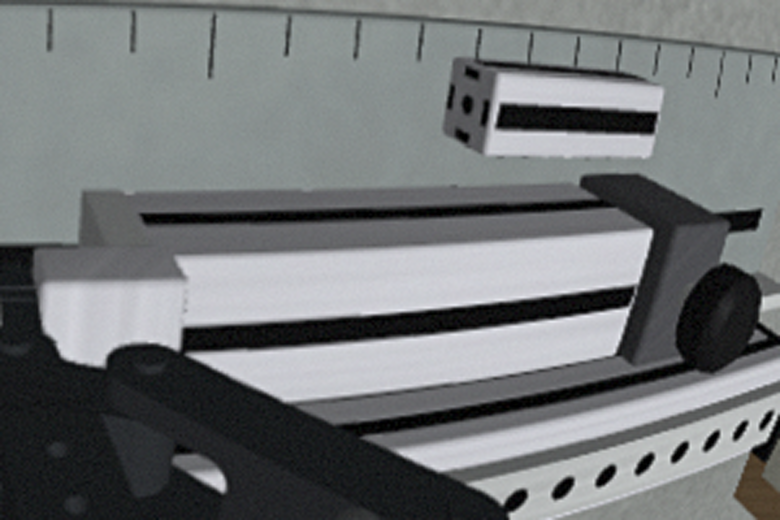

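Call:
arm_command(
  motion="0 0.0005 0 0 0;0 0.001 0 0 0;0 0.0015 0 0 0;0 0.002 0 0 0;0 0.0025 0 0 0",
)

```text
time_s: 16.82
eef_pos: [0.4935, 0.0161, 0.0745]
ee_rot: [[-0.988, -0.154, 0.0], [-0.154, 0.988, 0.0], [-0.0, -0.0, -1.0]]
wrist_force: [3.9, -3.2, -1.1]
finger_gap: 0.0002
```

```bash
python3 -c "
from g import *
rep(0.04)"
```

```text
16.825 [0.4935 0.0161 0.0745] s,t -0.07932389161215146 0.04008997092780647 F [ 3.8579 -3.2042 -1.0994] Fu -3.750913560944174 0.00019101316096439906 -171.1557079819513 [-0.0003 -0.0001  0.0005]
```

Call:
arm_command(
  motion="-0.0002 0.0005 0 0 0;-0.0002 0.001 0 0 0;-0.0003 0.0015 0 0 0;-0.0003 0.002 0 0 0;-0.0003 0.002 0 0 0",
)

```text
time_s: 17.45
eef_pos: [0.4935, 0.0163, 0.0746]
ee_rot: [[-0.988, -0.153, 0.0], [-0.153, 0.988, -0.002], [0.0, -0.002, -1.0]]
wrist_force: [2.7, -5.7, -1.2]
finger_gap: -0.0
```

```bash
python3 -c "
from g import *
rep(0.042)"
```

```text
17.45 [0.4935 0.0163 0.0746] s,t -0.07930946950290227 0.04028792993830059 F [ 2.7032 -5.6642 -1.2481] Fu -6.007921375108999 -1.17065513840842e-05 -171.22711346280693 [-0.0003  0.0017  0.0006]
```

Call:
arm_command(
  motion="0 0.0005 0 0 0;0 0.001 0 0 0;0 0.0015 0 0 0;0 0.002 0 0 0;0 0.002 0 0 0",
)

```text
time_s: 18.08
eef_pos: [0.4935, 0.0164, 0.0746]
ee_rot: [[-0.988, -0.151, 0.001], [-0.151, 0.988, -0.004], [-0.0, -0.004, -1.0]]
wrist_force: [2.9, -9.3, -2.2]
finger_gap: -0.0002
```

```bash
python3 -c "
from g import *
rep(0.042)"
```

```text
18.075 [0.4935 0.0164 0.0746] s,t -0.07931623111706651 0.04040395509603588 F [ 2.9321 -9.3293 -2.195 ] Fu -9.665495334832622 -0.00018930119258420396 -171.2901846172925 [-0.0003  0.0016  0.0006]
```

Call:
arm_command(
  motion="0 0.0005 0 0 0;0 0.001 0 0 0;0 0.0015 0 0 0;0 0.0018 0 0 0;0 0.0018 0 0 0;0 0.0018 0 0 0",
)

```text
time_s: 18.82
eef_pos: [0.4935, 0.0165, 0.0746]
ee_rot: [[-0.989, -0.15, 0.001], [-0.15, 0.989, -0.006], [-0.0, -0.006, -1.0]]
wrist_force: [3.7, -10.9, -0.8]
finger_gap: -0.0001
```

Run:
```python
from g import *
rep(0.042)
im=cams.snapshot('wrist')[150:350,340:640]
cv2.imwrite(f'pics/w10.png',cv2.resize(im[:,:,::-1],None,fx=2.6,fy=2.6,interpolation=cv2.INTER_CUBIC))
im=cams.snapshot('scene')[175:325,230:400]
cv2.imwrite(f'pics/sc10.png',cv2.resize(im[:,:,::-1],None,fx=4,fy=4,interpolation=cv2.INTER_CUBIC))
```

```text
18.825 [0.4935 0.0165 0.0746] s,t -0.07932596339125675 0.04044077446329339 F [  3.7182 -10.8892  -0.8017] Fu -11.32632157205189 -9.851016332923728e-05 -171.36356884720976 [-0.0003  0.0016  0.0006]
```

View pics/w10.png

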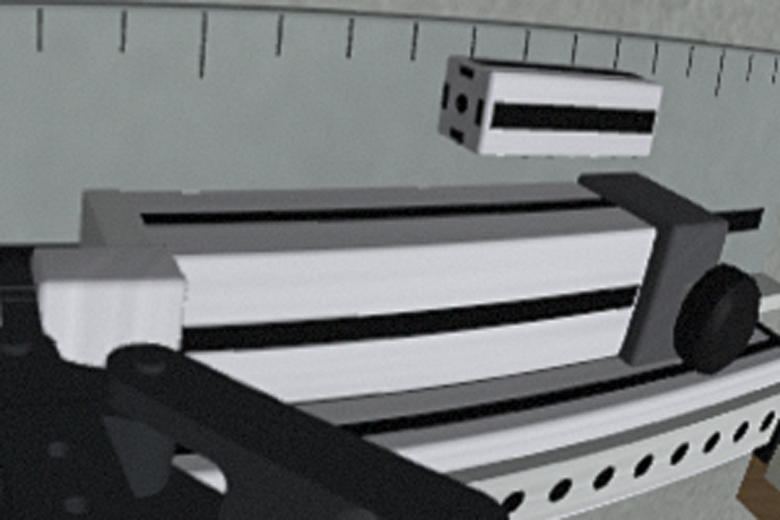

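View pics/sc10.png

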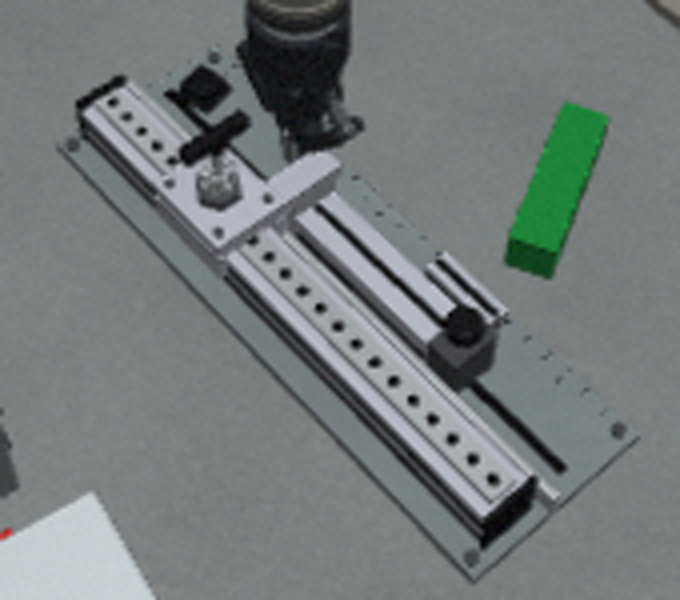

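Call:
arm_command(
  motion="0 0.0004 0 0 0;0 0.0008 0 0 0;0 0.0009 0 0 0;0 0.0009 0 0 0;0 0.0009 0 0 0",
)

```text
time_s: 19.55
eef_pos: [0.4934, 0.0165, 0.0747]
ee_rot: [[-0.989, -0.15, 0.002], [-0.15, 0.989, -0.007], [-0.0, -0.007, -1.0]]
wrist_force: [5.1, -12.1, -2.1]
finger_gap: -0.0004
```

```bash
python3 -c "
from g import *
rep(0.042)"
```

```text
19.55 [0.4934 0.0165 0.0747] s,t -0.07934142168253792 0.04049498075889114 F [  5.0759 -12.1166  -2.0878] Fu -12.744981192048206 -0.0003731247150065565 -171.39523505831656 [-0.0003  0.0015  0.0006]
```

Call:
arm_command(
  motion="0 -0.002 0 0 0;0 -0.005 0 0 0;0 -0.01 0 0 0;0 -0.016 0 0 0;0 -0.022 0 0 0;0 -0.026 0 0 0;0 -0.026 -0.03 0 0;0 -0.026 -0.07 0 0",
)

```text
time_s: 20.55
eef_pos: [0.4954, -0.003, 0.1442]
ee_rot: [[-0.988, -0.154, -0.004], [-0.154, 0.988, 0.0], [0.003, 0.001, -1.0]]
wrist_force: [1.1, 0.1, 0.3]
finger_gap: -0.0001
```

Call:
arm_command(
  motion="0 0 -0.05 0 0;0.03 0 -0.08 0 0;0.06 -0.03 -0.1 0 0;0.06 -0.03 -0.1 0 0",
)

```text
time_s: 21.05
eef_pos: [0.4415, -0.045, 0.2466]
ee_rot: [[-0.989, -0.148, 0.004], [-0.148, 0.989, -0.001], [-0.004, -0.001, -1.0]]
wrist_force: [0.6, 0.8, -0.1]
finger_gap: 0.0004
```

Run:
```python
from g import *
import pickle
s=rep(0.042);pickle.dump(s,open('s11.pkl','wb'))
im=cams.snapshot('wrist');cv2.imwrite('pics/w11.png',im[:,:,::-1])
im=cams.snapshot('side')[130:280,240:420]
cv2.imwrite(f'pics/si11.png',cv2.resize(im[:,:,::-1],None,fx=4,fy=4,interpolation=cv2.INTER_CUBIC))
```

```text
21.05 [ 0.4415 -0.045   0.2466] s,t -0.13995555479877544 -0.012431203456359726 F [ 0.575   0.8074 -0.1195] Fu 0.7111792447693956 0.0003659854466951755 -171.47262253942273 [-0.0602  0.0548  0.1727]
```

View pics/w11.png

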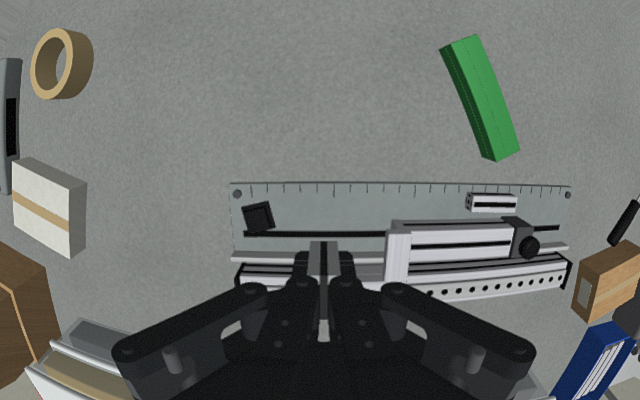

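View pics/si11.png

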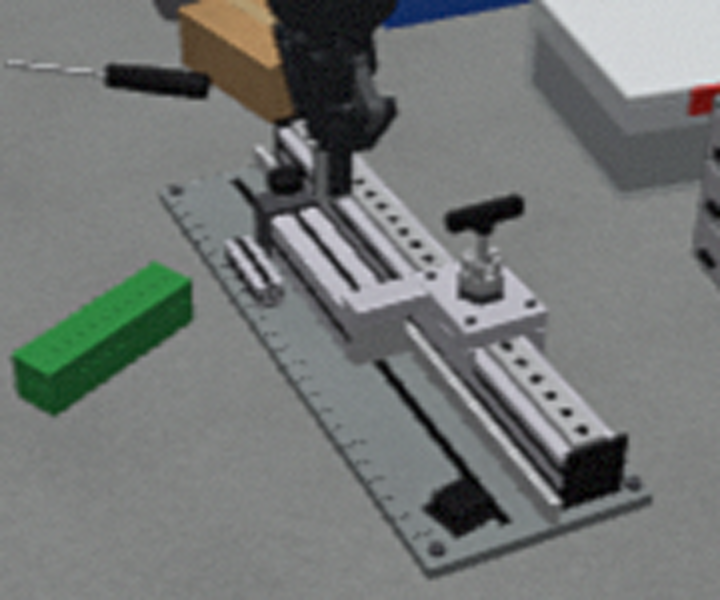

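Call:
arm_command(
  motion="0 0.05 0 0 0;0 0.1 0 0 0;0 0.15 0 0 0;0 0.18 0 0 0;0 0.18 0 0 0;0 0.18 0 0 0",
)

```text
time_s: 21.9
eef_pos: [0.4143, 0.1356, 0.2437]
ee_rot: [[-0.988, -0.154, -0.001], [-0.154, 0.988, -0.001], [0.002, -0.001, -1.0]]
wrist_force: [1.1, 0.2, 0.2]
finger_gap: 0.0001
```

Run:
```python
from g import *
s=rep(0.042)
im=cams.snapshot('wrist');cv2.imwrite('pics/w12.png',im[:,:,::-1])
cv2.imwrite('pics/w12c.png',cv2.resize(im[160:300,150:410,::-1],None,fx=3,fy=3,interpolation=cv2.INTER_CUBIC))
```

```text
21.9 [0.4143 0.1356 0.2437] s,t -0.1395490359730739 0.17014545544497367 F [1.1486 0.208  0.2399] Fu 0.031900950768292795 0.00010394859058621448 -171.15206955273507 [-0.0605 -0.1281  0.1698]
```

View pics/w12c.png

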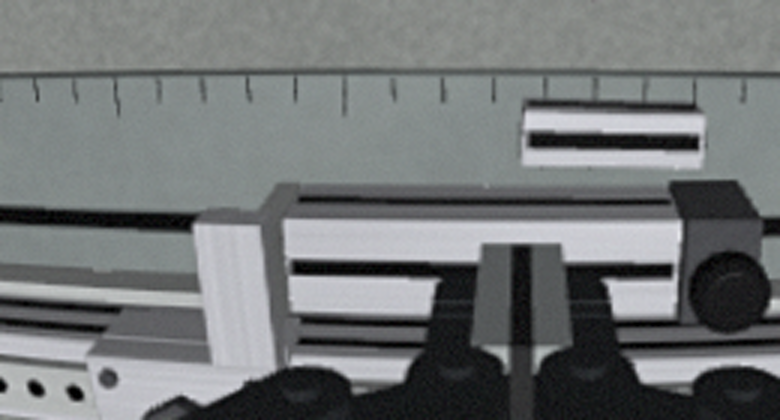

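```bash
python3 -c "
from cell import workorder;print(workorder.close_job())"
```

```text
the job is handed in; nothing more can be done
None
```

The stop is set against the sample bar with its plunger parked, and I handed the job in at about 22 s of the 64 s allowed; no verdict came back.

**Plunger:** I gripped the T-handle, drew it up about 11 mm without meeting the shoulder, turned it a quarter turn anticlockwise and let it down. It seated at a lift of about 7.5 mm, close to the 7.6 mm expected when parked. The T-bar lies across the rail in the last side view.

**Stop and bar:** With closed fingers I pushed the stop arm from behind, slowly. Sliding took about 3 N at the wrist. The bar came to rest against the backstop after about 40 mm of travel. I built the push up to 12.7 N at the wrist, which includes the carriage's drag of about 2.5 N. The bar itself may therefore have felt nearer 10 N.

**Last checks:** After backing off, the wrist camera shows no gap at either end of the bar, and the bar sits square. The off-cut, the end cap and the green look-alike lie where they were, and the arm stood clear of everything.

**What was less clean:**
- The handle felt side forces of up to about 6.5 N while it was being let down. Moving the tool to relieve them did not help; they were gone once I let go.
- During the final push about 3–5 N acted sideways on the fingers.

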